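# Pin the kettle hanger of a popcorn machine

## Robot

A 6-joint arm with a two-finger parallel gripper is mounted at the origin on the work surface. World frame = base frame: x ahead of the robot, y to its left, z up, the work surface at z = 0. Lengths are in mm, angles in rad, forces in N, time in s.
With the tool pointing down it reaches from about 350 to 850 mm from the base axis. Payload 8.1 kg.
Tool frame: the origin (TCP) lies at the very end of the fingers, on their centre line; the grasp point (between the pads) lies 19 mm behind it; z points along the fingers, y is the line along which they close (so a half turn about z gives the same grasp; the last joint's range is limited). The gripper opens to 85 mm and grips with 20 to 120 N. Pads are 22 mm wide; open, the fingers measure 114 mm over their backs; the gripper's body (76 mm by 85 mm) begins 54 mm behind the grasp point. The pads swing forward as they close: fully open they stand 13 mm farther back than shut.
Start: joints at [1.248, 0.13, 1.488, -0, 1.523, -0.085], TCP at [141.317, 583.125, 203.092] pointing down, gripper open.
Joint ranges: [-2.96, 2.96], [-0.89, 2.26], [0.02, 2.5], [-1.34, 4.48], [0, 2.73], [-2.66, 2.66]. Speed limits (rad/s): [2.39, 2.39, 2.79, 3.14, 3.14, 3.14].

## Interface

Orientations are given as a rotation vector (axis times angle).
In Python, from plant import manip gives the robot as it stands.
- The arm moves only by the shell command python3 -m inch 'ROWS' [FORCE]. ROWS is text: rows parted by semicolons, each of 7 numbers parted by spaces: the shift along the world's x, y, z in cm, then the turn, a rotation vector about the world's x, y, z in rad, then the finger opening in cm, from 0 to 8.54. In form: tx ty tz wx wy wz fingers; .... A call has 1 to 10 rows; each row shifts and turns the commanded pose from where the row before left it; what a row does not reach is not made up. A row lasts 1/8 s, in which the tool goes at most 62.5 mm and 10.7 degrees, less where a joint would pass 70% of its speed; a pose out of reach is approached as far as the arm can. A call with a gripper value outside its range is refused whole. The fingers move at their own pace and stop on an object; FORCE is the grip in N (left out, the last holds). Time passes only in rows, so rows that do not move let the fingers close. It gives the time, the measured TCP pose, the force, the opening and the grip force at its end, in the units of the state.
- manip.get_obs(): the state, without advancing time (a new reading comes with each control period).
- manip.camera(name): name is "side" or "top"; returns the picture (420x560x3 uint8, red, green, blue); there is no depth.
- manip.camera_params(name): a dict with "fx", "fy", "cx", "cy" (pixels), "rvec" (rotation vector, rad) and "tvec" (3), from world to camera coordinates, as OpenCV has them. Camera axes: x right, y down, z forward; pixel columns grow to the right and rows downward; lengths in mm; the calibration is good to about 2 mm. A picture is of the moment at which its call begins. camera_params takes no time and is no camera call.
- manip.finish_job(): hands the job in; it is judged then, once.
The state is a dict: "time_s": time; "q": joint angles; "dq": joint speeds; "tau": joint torques, N m; "tool_pos": TCP position; "ee_rot": TCP orientation; "wrist_force": force on the tool from outside, world axes, zero at the start; "moment": the same for the moment, N m; "gripper_width": opening from 0.0 (shut) to 1.0 (fully open); "grasp_force": force on a finger pad.
Only numpy, scipy, OpenCV 4.12 (cv2) and the standard library are available. Lean on these libraries where they do the work, as an engineer would, in place of code of your own. Each camera call takes 0.05 s, during which the arm holds its last target. There are 200 camera calls.

## Task

Push the steel hanger slide along the channel of the kettle bracket until it is fully home against the end stop and the spring detents hold it, and let go of it. Then take the longest pin from the wooden stand and thread it from above through the bracket's upper bushing and the slide's bushing below, until its tip shows one or two centimetres under the slide. Finish while still holding the pin there upright, with its tip clear of the table, so that the retaining clip can be fitted; leave the other pins and everything else on the table where they are.

Things in the scene. Friction and masses are not known exactly. Their poses are not given: they have to be found in the camera images.
- bracket: Aluminium kettle bracket fixed to the table, 260 long, 110 wide over its feet, 122 high (mm). Origin on the table, straight below the vertical bore axis; x along the channel towards the end stop, z up. Channel open at the top, from x=-205 to +20, walls 42 apart up to z=56, bed at z=45: two ledges with a 24 wide slot between them, open down to the table.
- end_stop (a point): Centre of the bracket's rigid end stop face, at x=+20, z=50 in the bracket's frame; the home slide's nose touches it. Behind it (x=35 to 57) a post up to z=122 carries an arm with the upper bushing. Low keeper lips (top z=61) overhang the channel's edges from x=-32 to +20.
- detent (a point): Mid-channel point between the two spring-loaded rollers, at x=-30, z=50 in the bracket's frame. They stand 3 mm proud of the channel's line on each side, roll on the slide's flanks and snap into its side notches when it is home. Pushing the slide in takes up to about 12 N; then it meets the rigid stop.
- upper_bush (a point): Centre of the upper bushing's mouth, at x=0, y=0, z=122 in the bracket's frame. The bushing is a 34 square block, z=100 to 122, with a vertical through bore of 15 diameter.
- slide: Loose steel hanger slide, plate 125 x 40 x 10, 0.2 to 0.5 kg, lying in the open part of the channel, 65 to 90 mm short of home. Origin on its underside on its bushing's axis; x towards the tapered nose (nose x=+20, tail x=-105), z up. Home: its origin is at x=0, y=0, z=45 of the bracket, its bore under the upper bushing with 33 mm free between them.
- slide_bore (a point): Centre of the mouth of the slide's bushing, a 28 square boss: x=0, y=0, z=22 in the slide's frame. Vertical through bore of 16 diameter; the boss and plate are 22 deep in all, below them the slot is free to the table.
- slide_tab (a point): Centre of the top of the slide's grip tab, an upright block 24 long (x), 20 wide (y) and 45 tall above the plate; at x=-85, y=0, z=55 in the slide's frame.
- stand: Wooden block fixed to the table, 60 (x) x 200 (y) x 60 high, origin at the centre of its underside. Three pin holes along its y axis at y=-65, 0, +65, open at the top, floor at z=12. In them stand, in any order, the long pin and two others that stay there: a short one with an equal head and one with a T handle. All are plain steel.
- pin: The longest pin: a steel rod of 12 diameter and 140 length below a round head of 24 diameter and 30 height (170 over all), 0.13 to 0.25 kg. Origin at the centre of its tip (lower end, whose last 6 taper to 8 diameter), z up along the pin to the head; it starts upright in the stand, its tip 12 above the table.
- short_pin: The short pin in the stand: 12 diameter, 80 shank, head 24 diameter and 30 high. Origin at its tip. Leave it.
- tee_pin: The T-handled pin in the stand: 12 diameter, 90 shank, crossbar 50 long and 12 thick. Origin at its tip. Leave it.
- salt_tub: White tub with lid, 84 diameter, 95 high, origin at its base. Leave it.
- oil_bottle: Amber oil bottle, 56 diameter, 220 high, origin at its base. Leave it.
- cup_a: Clear plastic cup, 72 diameter, 95 high, origin at its base. Leave it.
- cup_b: Second clear plastic cup, same size, origin at its base. Leave it.
- spoon: Spoon lying at the far edge of the work area, origin at its middle. Leave it.
- wrench: Wrench lying beyond the stand, origin at its middle. Leave it.

How it is judged (in metres and radians):
On the way, in this order (a step that is already met when the one before it is completed fails the run):
1. the slide is home under the upper bushing and the gripper has let go of it (x of slide in the frame of bracket between -0.003 and 0.003 m and z of slide in the frame of bracket between 0.042 and 0.049 m and angle between the x axis of slide and the x axis of bracket, either way round below 0.06 rad and contact force between the fingers and slide below 0.1 N), for 0.3 s.
2. the pin's tip has entered the upper bushing from above (x of pin in the frame of bracket between -0.006 and 0.006 m and y of pin in the frame of bracket between -0.006 and 0.006 m and z of pin in the frame of bracket between 0.07 and 0.115 m), for 0.1 s.
At the end, for the whole second after the job is handed in: The slide is within 3 mm of home, the pin stands within 6 mm of the bore axis and 0.08 rad of upright with its tip 3 to 41 mm below the slide's underside and at least 4 mm above the table (its head well clear of the upper bushing), still and gripped by the fingers (over 2 N) (all of step 1 and x of pin in the frame of bracket between -0.006 and 0.006 m and y of pin in the frame of bracket between -0.006 and 0.006 m and z of pin in the frame of bracket between 0.004 and 0.042 m and angle between the z axis of pin and the z axis of bracket, either way round below 0.08 rad and contact force between the fingers and pin above 2 N and linear speed of pin below 0.02 m/s); the arm keeps its last pose, push and grip.
It fails at once if one of the other pins is moved by more than 20 mm (distance of any of short_pin, tee_pin from where it was at the start of the episode above 0.02 m).
It fails at once if the tub, bottle, a cup, the spoon or the wrench is moved by more than 30 mm (distance of any of salt_tub, oil_bottle, cup_a, cup_b, spoon, wrench from where it was at the start of the episode above 0.03 m).
It also fails if it takes over 59 s, if anything falls off the work surface, if the arm or the gripper's body presses on something with over 40 N, if the wrist force passes 120 N, or if a joint passes its speed limit or range.

## Working session

There is one attempt and no reset: what is moved stays moved. The work goes in short steps, Python scripts to look and compute and a shell command to move; the robot and the scene stay as the last step left them, time stands still between calls to the robot, and variables do not carry over. Pictures are saved under pics/ and viewed, at most 11 in all, crops included, and the job is handed in when it is done.

```bash
mkdir -p pics; ls; python3 - <<'E'
from plant import manip
import cv2
for n in("side","top"):
    cv2.imwrite(f"pics/{n}0.png",manip.camera(n)[:,:,::-1]); print(n,manip.camera_params(n))
o=manip.get_obs();print(o["tool_pos"],o["ee_rot"],o["time_s"])
E
```

```text
pics
side {'fx': 424.5525993242199, 'fy': 424.5525993242199, 'cx': 282.67695380373175, 'cy': 215.8352447168684, 'rvec': array([ 2.23471653, -0.58453025,  0.28798164]), 'tvec': array([-453.55249456,  263.8349856 ,  868.97737738])}
top {'fx': 388.6336257242805, 'fy': 388.6336257242805, 'cx': 278.36394423474496, 'cy': 208.14624505041792, 'rvec': array([ 2.11739441, -2.1692299 ,  0.15108687]), 'tvec': array([  58.71127756,  569.33938958, 1065.65940757])}
[141.12551673 582.62745043 202.15652259] [-3.72579777e-01 -3.11906306e+00  2.47920840e-03] 0.1
```

View pics/side0.png

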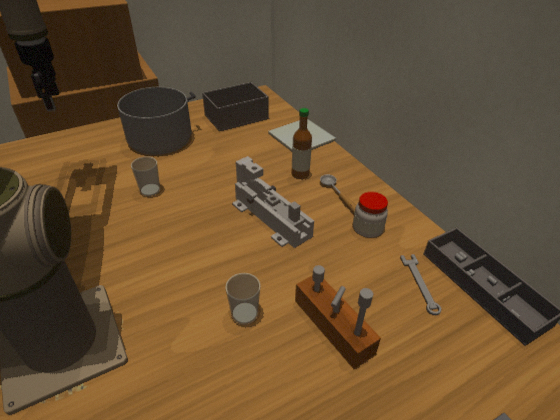

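View pics/top0.png

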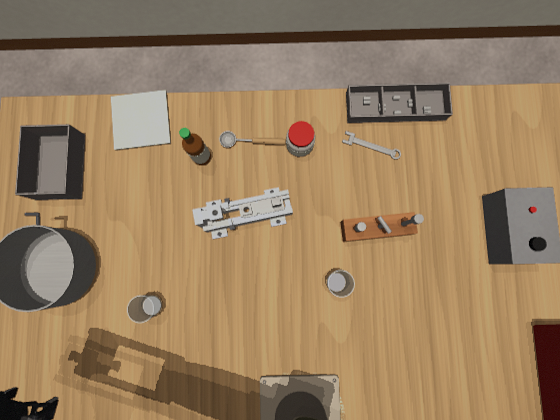

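The long pin is at the stand's right end: head (365,295) in the side view and (418,218) in the top view. The bracket's post end points left (+y), at (210,212) in the top view. I'll enlarge both for exact points.

```bash
python3 - <<'E'
import cv2,numpy as np
t=cv2.imread("pics/top0.png");s=cv2.imread("pics/side0.png")
a=cv2.resize(t[180:245,185:305],None,fx=6.5,fy=6.5,interpolation=cv2.INTER_CUBIC)[:, :780]
b=cv2.resize(t[200:245,335:430],None,fx=4,fy=4,interpolation=cv2.INTER_CUBIC)
c=cv2.resize(s[155:247,228:318],None,fx=6.5,fy=6.5,interpolation=cv2.INTER_CUBIC)
cv2.imwrite("pics/a.png",np.vstack([a,cv2.copyMakeBorder(b,0,175-0 if 0 else 0,0,a.shape[1]-b.shape[1],0)])[:600]);cv2.imwrite("pics/c.png",c)
E
```

```text
(no output)
```

View pics/a.png

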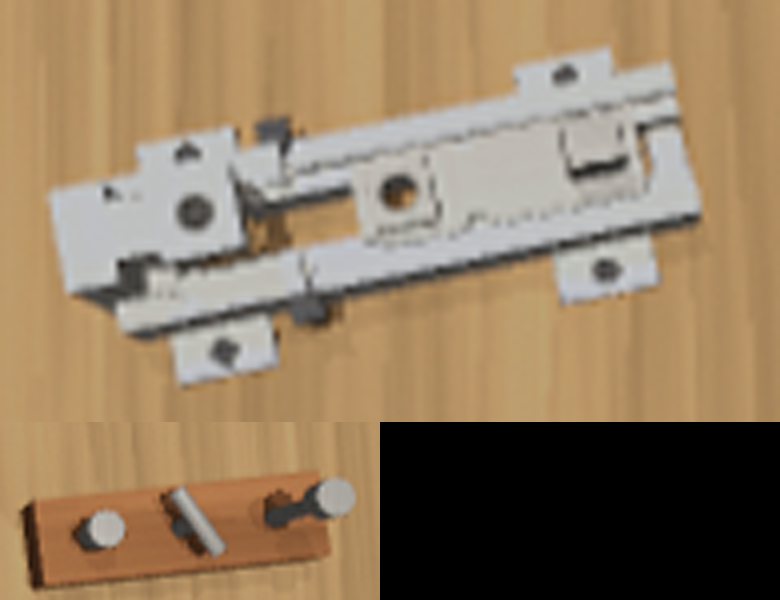

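View pics/c.png

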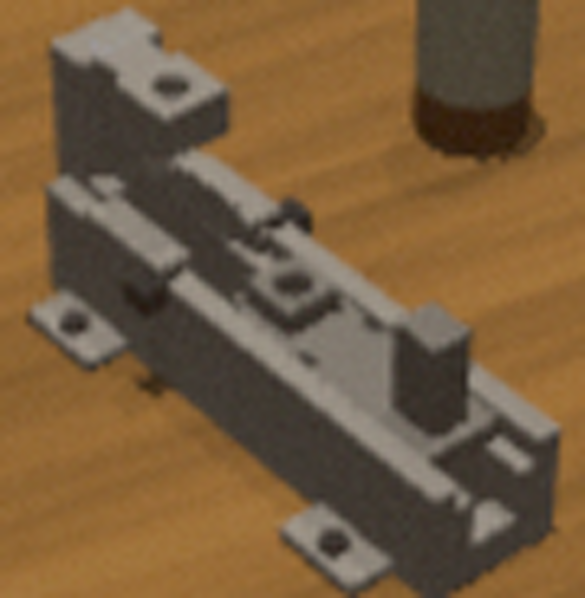

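The crops show the upper bore, the slide bore and the tab top in both views, and the pin head at (333,497) in the first crop. I'll triangulate these.

```bash
cat > h.py <<'E'
from plant import manip
import cv2,numpy as np
def cam(n):
    p=manip.camera_params(n);K=np.array([[p["fx"],0,p["cx"]],[0,p["fy"],p["cy"]],[0,0,1.]])
    R=cv2.Rodrigues(p["rvec"])[0];return K,R,np.asarray(p["tvec"]).reshape(3)
def plane(n,uv,z):
    K,R,t=cam(n);d=R.T@np.linalg.inv(K)@[*uv,1];c=-R.T@t;return c+d*(z-c[2])/d[2]
def tri(us,ut):
    P=[K@np.c_[R,t] for K,R,t in(cam("side"),cam("top"))]
    X=cv2.triangulatePoints(P[0],P[1],np.array(us,float).reshape(2,1),np.array(ut,float).reshape(2,1)).ravel();return X[:3]/X[3]
def proj(n,X):
    K,R,t=cam(n);x=K@(R@np.asarray(X,float)+t);return x[:2]/x[2]
def un(uv,f,o): return [(uv[0]+.5)/f-.5+o[0],(uv[1]+.5)/f-.5+o[1]]
E
python3 - <<'E'
from h import *
np.set_printoptions(precision=1,suppress=True)
T=lambda p:un(p,6.5,(185,180));S=lambda p:un(p,6.5,(228,155))
for n,s,t,z in(("bush",(172,85),(195,211),122),("bore",(294,283),(398,193),67),("tab",(437,328),(595,143),100)):
    print(n,plane("side",S(s),z),plane("top",T(t),z),tri(S(s),T(t)))
for nm,p in(("short",(106,529)),("pin",(333,497))):
    u=un((p[0],p[1]-422),4,(335,200));print(nm,u,plane("top",u,122 if nm=="short" else 182))
for nm,a,b,z in(("feet+x",(225,350),(187,152),0),("feet-x",(605,270),(565,74),0)):
    q=plane("top",T(a),6),plane("top",T(b),6);print(nm,q,(q[0]+q[1])/2)
img=cv2.cvtColor(cv2.imread("pics/side0.png"),6)
print(proj("side",plane("top",un((333,75),4,(335,200)),182)))
s=cv2.imread("pics/side0.png");cv2.imwrite("pics/d.png",cv2.resize(s[260:365,285:390],None,fx=5,fy=5,interpolation=cv2.INTER_CUBIC))
E
```

```text
bush [555.5 216.9 122. ] [552.6 213.2 122. ] [552.7 212.4 125.6]
bore [570.1 138.3  67. ] [566.  135.5  67. ] [566.7 134.6  70.7]
tab [585.5  52.3 100. ] [580.1  50.4 100. ] [581.5  49.5 103.4]
short [361.125, 226.375] [ 505.2 -170.9  122. ]
pin [417.875, 218.375] [ 516.  -299.3  182. ]
feet+x (array([505.6, 219.4,   6. ]), array([596. , 236.5,   6. ])) [550.8 228.    6. ]
feet-x (array([537.5,  48. ,   6. ]), array([627.8,  64.1,   6. ])) [582.6  56.1   6. ]
[365.  293.4]
```

View pics/d.png

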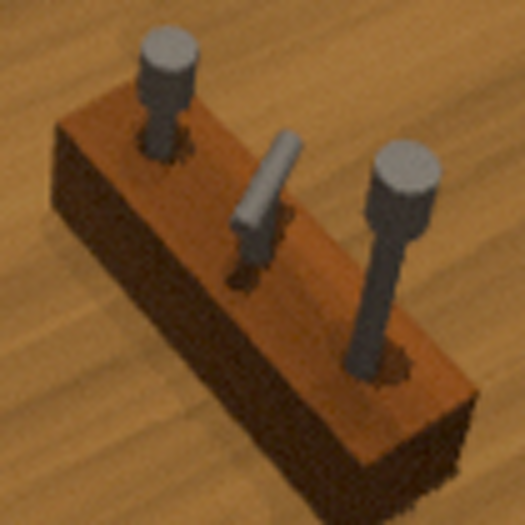

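Both views agree to about 3 mm. The slide is 79 mm short of home, and the bracket's x axis points at about 100.3° (bush ≈ (554,215), tab ≈ (583,51), pin ≈ (516,-299)). Next I move above the tab, turning the tool by -1.154 rad.

```bash
python3 -m inch '3.68 -4.43 0 0 0 -0.096 5;3.68 -4.43 0 0 0 -0.096 5;3.68 -4.43 0 0 0 -0.096 5;3.68 -4.43 0 0 0 -0.096 5;3.68 -4.43 0 0 0 -0.096 5;3.68 -4.43 0 0 0 -0.096 5' 30 && python3 -m inch '3.68 -4.43 0 0 0 -0.096 5;3.68 -4.43 0 0 0 -0.096 5;3.68 -4.43 0 0 0 -0.096 5;3.68 -4.43 0 0 0 -0.096 5;3.68 -4.43 0 0 0 -0.096 5;3.68 -4.43 0 0 0 -0.096 5;0 0 0 0 0 0 5;0 0 0 0 0 0 5'
```

```text
time_s: 0.85
tool_pos: [362.8, 315.7, 202.8]
ee_rot: [-1.247, -2.883, 0.0]
wrist_force: [0.3, 0.6, -0.5]
gripper_width: 0.583
grasp_force: 0.0
time_s: 1.85
tool_pos: [582.4, 51.5, 202.3]
ee_rot: [-2.011, -2.412, 0.001]
wrist_force: [-0.8, -0.2, 0.4]
gripper_width: 0.589
grasp_force: 0.0
```

```bash
python3 -m inch '0 0 -4.5 0 0 0 5;0 0 -4.5 0 0 0 5;0 0 -3 0 0 0 5;0 0 -1.3 0 0 0 5;0 0 0 0 0 0 5;0 0 0 0 0 0 5' 30; python3 - <<'E'
from h import *
cv2.imwrite("pics/side1.png",cv2.resize(manip.camera("side")[140:260,210:340,::-1],None,fx=4.5,fy=4.5,interpolation=cv2.INTER_CUBIC))
E
```

```text
time_s: 2.6
tool_pos: [584.1, 51.9, 72.1]
ee_rot: [2.009, 2.412, 0.003]
wrist_force: [0.4, -0.4, -0.2]
gripper_width: 0.591
grasp_force: 0.0
```

View pics/side1.png

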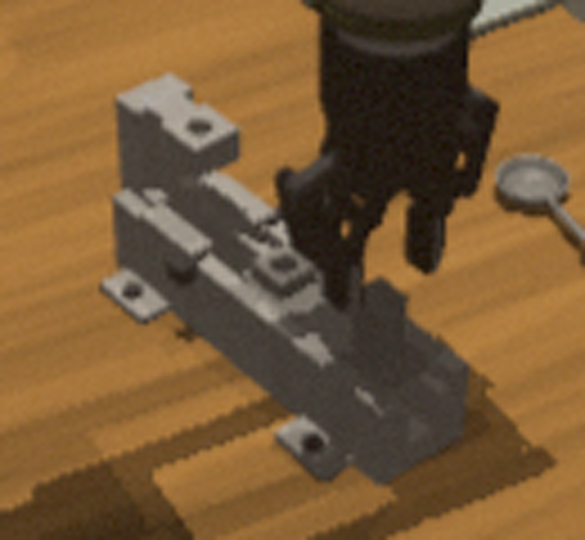

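The view shows the fingers seemingly beyond the tab. I'll compare the projected TCP with the tab pixel (≈(385,292) in the crop, so about (295.5,205)).

```bash
python3 - <<'E'
from h import *
np.set_printoptions(precision=1,suppress=True)
f=lambda p:(p-[210,140]+.5)*4.5-.5
p=np.array([584,52,78.])
y=np.array([np.cos(.181),np.sin(.181),0])*25
for q in(p,p+y,p-y,[584,52,72],[583,51,100],[583,51,55]):print(f(proj("side",q)))
print(plane("side",un((340,300),4.5,(210,140)),82),plane("side",un((425,265),4.5,(210,140)),82))
for z in (95,100,105): print(plane("side",un((383,295),4.5,(210,140)),z))
E
```

```text
[380.  325.6]
[413.  307.5]
[346.3 344.1]
[379.7 333.6]
[380.8 297.1]
[378.  357.6]
[572.9  78.   82. ] [632.1  81.7  82. ]
[588.3  57.1  95. ]
[585.  52. 100.]
[581.8  47.  105. ]
```

```bash
python3 -m inch '0 0 0 0 0 0 1.5;0 0 0 0 0 0 1.5;0 0 0 0 0 0 1.5;0 0 0 0 0 0 1.5;0 0 0 0 0 0 1.5' 30; python3 - <<'E'
from h import *
a=cv2.resize(manip.camera("side")[140:260,220:330,::-1],None,fx=3.5,fy=3.5,interpolation=cv2.INTER_CUBIC)
b=cv2.resize(manip.camera("top")[150:270,190:300,::-1],None,fx=3.5,fy=3.5,interpolation=cv2.INTER_CUBIC)
cv2.imwrite("pics/m2.png",np.hstack([a,b]))
E
```

```text
time_s: 3.28
tool_pos: [583.3, 51.5, 71.0]
ee_rot: [2.011, 2.413, 0.001]
wrist_force: [-3.3, -0.1, 5.2]
gripper_width: 0.201
grasp_force: 29.2
```

View pics/m2.png

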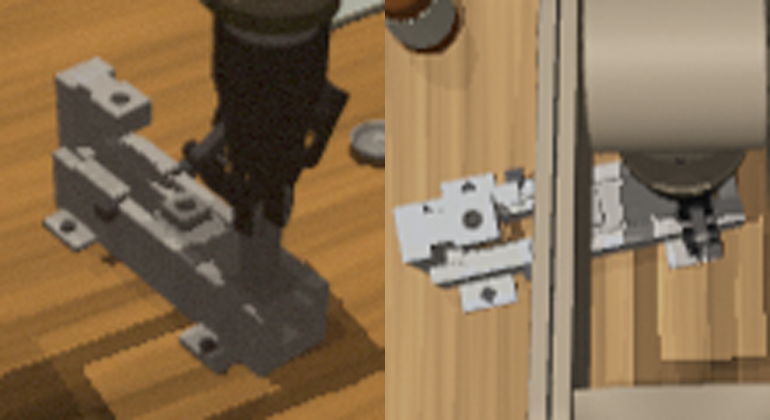

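The grip holds (29 N on the tab). I push 60 mm along (-0.179, 0.984).

```bash
python3 -m inch '-0.18 0.98 0 0 0 0 1.5;-0.18 0.98 0 0 0 0 1.5;-0.18 0.98 0 0 0 0 1.5;-0.18 0.98 0 0 0 0 1.5;-0.18 0.98 0 0 0 0 1.5;-0.18 0.98 0 0 0 0 1.5;0 0 0 0 0 0 1.5' 40;python3 -m inch '-0.09 0.49 0 0 0 0 1.5;-0.09 0.49 0 0 0 0 1.5;0 0 0 0 0 0 1.5'
```

```text
time_s: 4.25
tool_pos: [572.7, 111.3, 71.0]
ee_rot: [2.01, 2.413, 0.002]
wrist_force: [-0.0, -0.9, 6.5]
gripper_width: 0.192
grasp_force: 39.5
time_s: 4.62
tool_pos: [571.0, 120.4, 71.0]
ee_rot: [2.01, 2.412, 0.001]
wrist_force: [0.7, -3.6, 6.6]
gripper_width: 0.193
grasp_force: 39.7
```

```bash
python3 -m inch '-0.07 0.39 0 0 0 0 1.5;0 0 0 0 0 0 1.5';python3 -m inch '-0.05 0.29 0 0 0 0 1.5;0 0 0 0 0 0 1.5';python3 -m inch '-0.04 0.2 0 0 0 0 1.5;0 0 0 0 0 0 1.5'; python3 -m inch '-0.04 0.2 0 0 0 0 1.5;0 0 0 0 0 0 1.5'
```

```text
time_s: 4.88
tool_pos: [570.3, 124.1, 71.0]
ee_rot: [2.01, 2.412, 0.001]
wrist_force: [-0.4, -4.5, 7.4]
gripper_width: 0.198
grasp_force: 39.7
time_s: 5.12
tool_pos: [569.7, 127.5, 71.0]
ee_rot: [2.011, 2.412, 0.002]
wrist_force: [0.2, -2.5, 6.1]
gripper_width: 0.194
grasp_force: 39.7
time_s: 5.38
tool_pos: [569.3, 129.3, 71.0]
ee_rot: [2.01, 2.412, 0.001]
wrist_force: [-0.2, -2.6, 6.2]
gripper_width: 0.196
grasp_force: 39.6
time_s: 5.62
tool_pos: [569.3, 129.6, 71.0]
ee_rot: [2.01, 2.41, -0.001]
wrist_force: [1.6, -10.0, 6.0]
gripper_width: 0.193
grasp_force: 39.7
```

```bash
python3 -m inch '-0.04 0.2 0 0 0 0 1.5;0 0 0 0 0 0 1.5'; python3 -m inch '-0.02 0.1 0 0 0 0 1.5;0 0 0 0 0 0 1.5'
```

```text
time_s: 5.88
tool_pos: [569.3, 129.8, 71.1]
ee_rot: [2.009, 2.408, -0.004]
wrist_force: [2.1, -17.8, 6.8]
gripper_width: 0.2
grasp_force: 39.8
time_s: 6.12
tool_pos: [569.3, 130.0, 71.3]
ee_rot: [2.009, 2.407, -0.005]
wrist_force: [2.2, -21.7, 7.5]
gripper_width: 0.195
grasp_force: 40.2
```

The force rises without motion, so it is at the rigid stop (79.5 mm travelled). I relax, open and rise.

```bash
python3 -m inch '0.06 -0.33 0 0 0 0 1.5;0 0 0 0 0 0 1.5'; python3 -m inch '0 0 0 0 0 0 5;0 0 0 0 0 0 5;0 0 0 0 0 0 5;0 0 0 0 0 0 5;0 0 2 0 0 0 5;0 0 4 0 0 0 5;0 0 5 0 0 0 5;0 0 4 0 0 0 5;0 0 0 0 0 0 5'
```

```text
time_s: 6.38
tool_pos: [569.3, 129.5, 71.0]
ee_rot: [2.011, 2.41, -0.0]
wrist_force: [1.0, -7.8, 6.2]
gripper_width: 0.196
grasp_force: 39.7
time_s: 7.5
tool_pos: [571.2, 131.1, 227.0]
ee_rot: [2.007, 2.408, 0.012]
wrist_force: [-0.7, -0.5, -0.2]
gripper_width: 0.582
grasp_force: 0.0
```

```bash
python3 -m inch '-0.67 -5.36 0 0 0 0 5;-0.67 -5.36 0 0 0 0 5;-0.67 -5.36 0 0 0 0 5;-0.67 -5.36 0 0 0 0 5;-0.67 -5.36 0 0 0 0 5;-0.67 -5.36 0 0 0 0 5;-0.67 -5.36 0 0 0 0 5;-0.67 -5.36 0 0 0 0 5;0 0 0 0 0 0 5;0 0 0 0 0 0 5' 60;python3 - <<'E'
from h import *
T=manip.camera("top");S=manip.camera("side")
a=cv2.resize(T[175:245,185:305,::-1],None,fx=5,fy=5,interpolation=cv2.INTER_CUBIC)[:,:400]
c=cv2.resize(S[155:247,228:308,::-1],None,fx=5,fy=5,interpolation=cv2.INTER_CUBIC)
d=np.zeros((460,400,3),np.uint8);d[:350]=a
cv2.imwrite("pics/m3.png",np.hstack([d,c]))
E
```

```text
time_s: 8.75
tool_pos: [514.5, -297.8, 220.0]
ee_rot: [-2.012, -2.412, -0.001]
wrist_force: [-0.2, -0.4, -0.0]
gripper_width: 0.584
grasp_force: 0.0
```

View pics/m3.png

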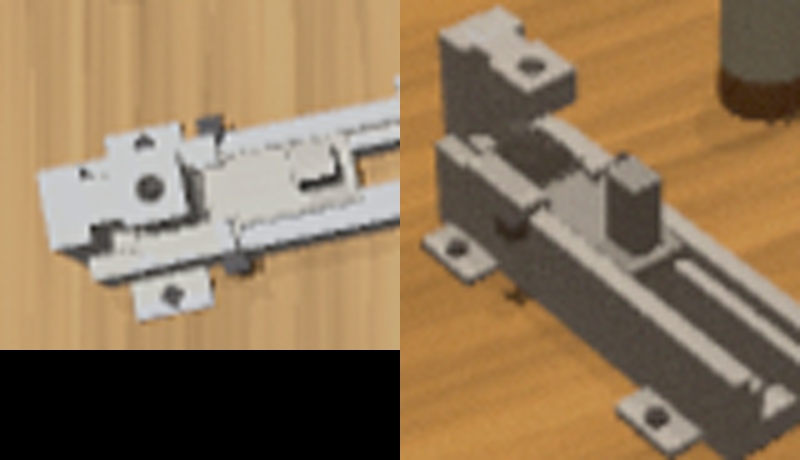

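The slide is home: it sits under the upper bushing with no gap, and the tab is about 85 mm behind the bore. Now I descend on the pin head and grip it.

```bash
python3 -m inch '0.1 -0.1 -2 0 0 0 5;0 0 -3 0 0 0 5;0 0 -2 0 0 0 5;0 0 0 0 0 0 5;0 0 0 0 0 0 5' 60; python3 -m inch '0 0 0 0 0 0 1.8;0 0 0 0 0 0 1.8;0 0 0 0 0 0 1.8;0 0 0 0 0 0 1.8;0 0 0 0 0 0 1.8;0 0 0 0 0 0 1.8'; python3 - <<'E'
from h import *
a=cv2.resize(manip.camera("side")[225:375,280:420,::-1],None,fx=4,fy=4,interpolation=cv2.INTER_CUBIC)
cv2.imwrite("pics/m4.png",a)
E
```

```text
time_s: 9.48
tool_pos: [516.2, -299.3, 150.9]
ee_rot: [2.011, 2.413, 0.0]
wrist_force: [0.6, -0.3, 0.6]
gripper_width: 0.587
grasp_force: 0.0
time_s: 10.22
tool_pos: [516.5, -299.8, 151.7]
ee_rot: [2.01, 2.411, 0.0]
wrist_force: [-0.7, -0.2, 5.7]
gripper_width: 0.222
grasp_force: 50.2
```

View pics/m4.png

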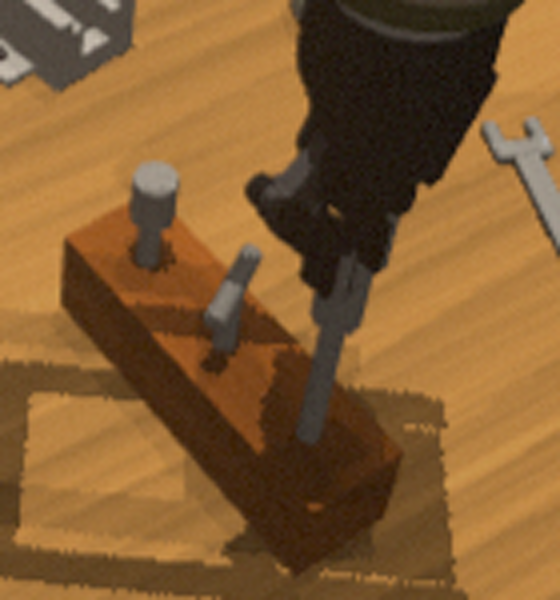

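The fingers hold the upper part of the head, because the pads stand back when not shut. I regrip 10 mm lower.

```bash
python3 -m inch '0 0 0 0 0 0 4;0 0 0 0 0 0 4;0 0 -1.1 0 0 0 4;0 0 0 0 0 0 4;0 0 0 0 0 0 1.8;0 0 0 0 0 0 1.8;0 0 0 0 0 0 1.8;0 0 0 0 0 0 1.8;0 0 0 0 0 0 1.8' 60; python3 -m inch '0 0 3 0 0 0 1.8;0 0 4 0 0 0 1.8;0 0 5 0 0 0 1.8;0 0 2.5 0 0 0 1.8;0 0 0 0 0 0 1.8'
```

```text
time_s: 11.4
tool_pos: [515.7, -299.2, 139.1]
ee_rot: [-2.012, -2.413, 0.0]
wrist_force: [0.8, 0.3, -1.5]
gripper_width: 0.253
grasp_force: 58.8
time_s: 12.02
tool_pos: [516.9, -300.0, 287.0]
ee_rot: [2.008, 2.409, 0.001]
wrist_force: [0.6, -0.3, -2.2]
gripper_width: 0.251
grasp_force: 59.3
```

```bash
python3 -m inch '0.38 5.13 0 0 0 0 1.8;0.38 5.13 0 0 0 0 1.8;0.38 5.13 0 0 0 0 1.8;0.38 5.13 0 0 0 0 1.8;0.38 5.13 0 0 0 0 1.8;0.38 5.13 0 0 0 0 1.8;0.38 5.13 0 0 0 0 1.8;0.38 5.13 0 0 0 0 1.8;0.38 5.13 0 0 0 0 1.8;0.38 5.13 0 0 0 0 1.8'; python3 -m inch '0 0 0 0 0 0 1.8;0 0 -1.8 0 0 0 1.8;0 0 0 0 0 0 1.8;0 0 0 0 0 0 1.8'; python3 - <<'E'
from h import *
S=manip.camera("side");T=manip.camera("top")
a=cv2.resize(S[110:210,220:300,::-1],None,fx=6,fy=6,interpolation=cv2.INTER_CUBIC)[:600]
b=cv2.resize(T[180:260,180:240,::-1],None,fx=5,fy=5,interpolation=cv2.INTER_CUBIC)
d=np.zeros((600,300,3),np.uint8);d[:400]=b
cv2.imwrite("pics/m5.png",np.hstack([a,d]))
E
```

```text
time_s: 13.28
tool_pos: [552.8, 215.3, 281.4]
ee_rot: [-2.011, -2.412, 0.004]
wrist_force: [0.3, -0.0, -1.7]
gripper_width: 0.249
grasp_force: 59.3
time_s: 13.78
tool_pos: [553.5, 212.6, 265.4]
ee_rot: [-2.013, -2.411, 0.002]
wrist_force: [0.0, 0.5, -0.9]
gripper_width: 0.249
grasp_force: 59.4
```

View pics/m5.png

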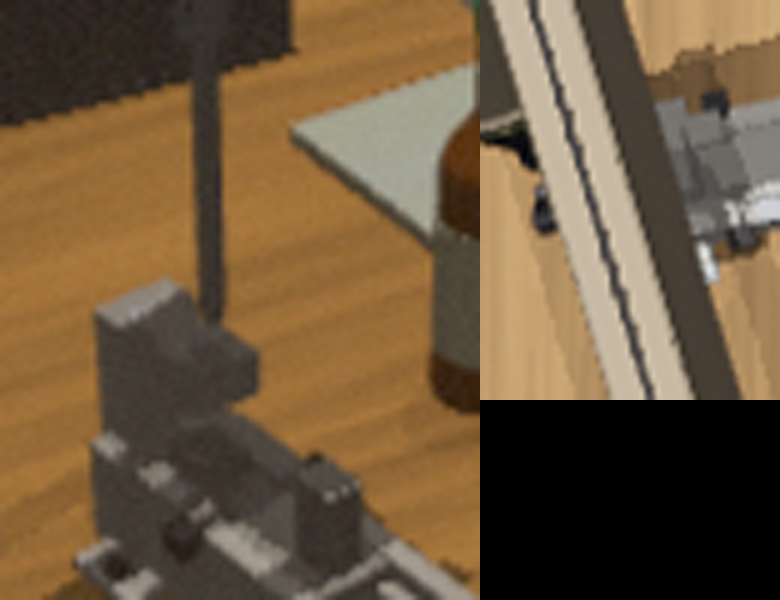

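The side view shows the tip at about (212,322) in the crop, just above the bushing; the arm hides the bore in the top view. I'll compare the tip with the bore in the same camera.

```bash
python3 - <<'E'
from h import *
np.set_printoptions(precision=1,suppress=True)
tip=un((211.5,321),6,(220,110));hi=un((205,60),6,(220,110))
print(tip,plane("side",tip,138.4))
B=plane("side",un((172,85),6.5,(228,155)),122);print(B)
f=lambda p:(p-[220,110]+.5)*6-.5
print("expected tip over bore",f(proj("side",[*B[:2],138.4])), f(proj("side",[*B[:2],220])),f(proj("side",B)))
o=manip.get_obs();print(o["tool_pos"],o["time_s"])
g=cv2.cvtColor(cv2.resize(manip.camera("side")[110:210,220:300],None,fx=6,fy=6,interpolation=cv2.INTER_CUBIC),cv2.COLOR_RGB2GRAY)
for r in(100,140,180,220,240,280,300,310,320): print(r,g[r,180:240:4])
for r in range(280,350,6): print(r,g[r,206:218].mean())
E
```

```text
[254.83333333333334, 163.08333333333334] [556.7 213.5 138.4]
[555.5 216.9 122. ]
expected tip over bore [205.7 317.9] [200.5 157. ] [206.7 348.4]
[554.  213.1 266.5] 13.875
100 [120 120 116  87  60  53  50  50  51  52  70  98 110 112 111]
140 [115 115 117  93  66  56  53  53  52  47  65 103 114 115 117]
180 [118 120 125 107  78  59  51  51  51  43  61 101 115 116 117]
220 [124 124 126 118  96  71  56  52  52  48  64  96 117 125 124]
240 [127 126 126 121  98  68  55  54  53  49  57  79 105 123 123]
280 [119 116 114 116 101  72  57  52  53  49  54  70  94 111 111]
300 [ 71  72  72  79  81  73  60  52  52  52  52  55  87 115 116]
310 [ 72  70  69  68  74  82  69  55  54  49  59  84 101 108 106]
320 [ 77  76  73  68  75  93  83  66  59  66  84 101 111 113 113]
280 51.833333333333336
286 52.583333333333336
292 52.666666666666664
298 50.75
304 54.583333333333336
310 53.5
316 55.5
322 68.5
328 72.66666666666667
334 69.5
340 68.66666666666667
346 61.166666666666664
```

The relative side-view measurement asks for about (-1, +3) mm, which agrees with the tab line. I apply it and descend gently, watching the force.

```bash
python3 -m inch '-0.1 0.3 0 0 0 0 1.8;0 0 -1 0 0 0 1.8;0 0 -0.5 0 0 0 1.8;0 0 0 0 0 0 1.8'; python3 -m inch '0 0 -0.3 0 0 0 1.8;0 0 -0.2 0 0 0 1.8;0 0 0 0 0 0 1.8;0 0 0 0 0 0 1.8'
```

```text
time_s: 14.42
tool_pos: [552.2, 216.7, 249.9]
ee_rot: [-2.011, -2.412, 0.002]
wrist_force: [-0.6, 0.1, -1.6]
gripper_width: 0.254
grasp_force: 59.4
time_s: 14.92
tool_pos: [552.8, 216.8, 246.2]
ee_rot: [2.012, 2.413, 0.0]
wrist_force: [-0.0, -0.7, -0.8]
gripper_width: 0.25
grasp_force: 59.4
```

```bash
python3 -m inch '0 0 -0.3 0 0 0 1.8;0 0 0 0 0 0 1.8'; python3 -m inch '0 0 -0.3 0 0 0 1.8;0 0 0 0 0 0 1.8';python3 -m inch '0 0 -0.3 0 0 0 1.8;0 0 0 0 0 0 1.8'
```

```text
time_s: 15.18
tool_pos: [552.6, 216.8, 242.7]
ee_rot: [-2.011, -2.413, 0.001]
wrist_force: [0.0, 0.5, -1.4]
gripper_width: 0.257
grasp_force: 59.4
time_s: 15.42
tool_pos: [552.5, 216.8, 239.7]
ee_rot: [-2.011, -2.413, 0.001]
wrist_force: [0.1, -0.1, -2.4]
gripper_width: 0.249
grasp_force: 59.4
time_s: 15.68
tool_pos: [552.6, 216.8, 236.7]
ee_rot: [-2.011, -2.413, 0.001]
wrist_force: [-1.1, -0.0, -1.7]
gripper_width: 0.25
grasp_force: 59.4
```

The tip is at about z=109 with no force, so it is in the bore. I continue down.

```bash
python3 -m inch '0 0 -0.5 0 0 0 1.8;0 0 -0.5 0 0 0 1.8;0 0 -0.5 0 0 0 1.8;0 0 0 0 0 0 1.8'; python3 -m inch '0 0 -0.5 0 0 0 1.8;0 0 -0.5 0 0 0 1.8;0 0 -0.5 0 0 0 1.8;0 0 0 0 0 0 1.8'; python3 -m inch '0 0 -0.4 0 0 0 1.8;0 0 -0.4 0 0 0 1.8;0 0 0 0 0 0 1.8';python3 -m inch '0 0 -0.3 0 0 0 1.8;0 0 -0.3 0 0 0 1.8;0 0 0 0 0 0 1.8'
```

```text
time_s: 16.18
tool_pos: [552.4, 216.7, 221.3]
ee_rot: [-2.011, -2.413, 0.001]
wrist_force: [0.8, -0.4, -2.6]
gripper_width: 0.253
grasp_force: 59.4
time_s: 16.68
tool_pos: [552.4, 216.7, 206.3]
ee_rot: [-2.011, -2.413, 0.001]
wrist_force: [-0.0, -0.1, -1.9]
gripper_width: 0.247
grasp_force: 59.4
time_s: 17.05
tool_pos: [552.5, 216.8, 198.5]
ee_rot: [-2.011, -2.413, 0.001]
wrist_force: [-0.0, 0.8, -0.8]
gripper_width: 0.247
grasp_force: 59.4
time_s: 17.42
tool_pos: [552.6, 216.8, 192.7]
ee_rot: [-2.011, -2.413, 0.001]
wrist_force: [-0.2, -0.3, -1.7]
gripper_width: 0.252
grasp_force: 59.4
```

```bash
python3 -m inch '0 0 -0.3 0 0 0 1.8;0 0 -0.3 0 0 0 1.8;0 0 0 0 0 0 1.8'; python3 -m inch '0 0 -0.4 0 0 0 1.8;0 0 -0.4 0 0 0 1.8;0 0 -0.4 0 0 0 1.8;0 0 0 0 0 0 1.8'; python3 -m inch '0 0 -0.5 0 0 0 1.8;0 0 -0.5 0 0 0 1.8;0 0 0 0 0 0 1.8'
```

```text
time_s: 17.8
tool_pos: [552.5, 216.8, 186.7]
ee_rot: [-2.011, -2.413, 0.001]
wrist_force: [-0.7, -0.1, -0.7]
gripper_width: 0.253
grasp_force: 59.4
time_s: 18.3
tool_pos: [552.4, 216.8, 174.4]
ee_rot: [-2.011, -2.413, 0.001]
wrist_force: [0.3, -1.5, -2.2]
gripper_width: 0.252
grasp_force: 59.4
time_s: 18.68
tool_pos: [552.3, 216.7, 164.3]
ee_rot: [-2.011, -2.413, 0.001]
wrist_force: [0.1, -0.4, -1.3]
gripper_width: 0.252
grasp_force: 59.4
```

```bash
python3 -m inch '0 0 -0.5 0 0 0 1.8;0 0 -0.5 0 0 0 1.8;0 0 0 0 0 0 1.8;0 0 0 0 0 0 1.8;0 0 0 0 0 0 1.8'; python3 - <<'E'
from h import *
cv2.imwrite("pics/m6.png",cv2.resize(manip.camera("side")[110:250,210:330,::-1],None,fx=4.2,fy=4.2,interpolation=cv2.INTER_CUBIC))
E
```

```text
time_s: 19.3
tool_pos: [552.8, 216.9, 155.3]
ee_rot: [2.012, 2.413, 0.0]
wrist_force: [-0.1, -0.4, -1.2]
gripper_width: 0.254
grasp_force: 59.3
```

View pics/m6.png

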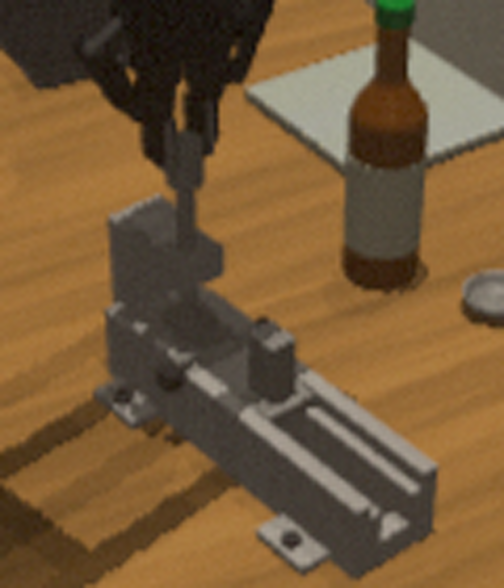

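The pin passes through the bushing into the slide. Its head (bottom at about (185,188)) stands about 45 mm above the bushing, the slide is still home, and nothing else has moved. I hand in.

```bash
python3 -c "
from plant import manip
print(manip.finish_job())"
```

```text
the job is handed in; nothing more can be done
None
```

I handed the job in at about 19 s: the slide is home against the stop and released, and the long pin is through both bushings, gripped upright with its tip about 17 mm under the slide by the arm's own readings (the tip itself is out of camera view). The hand-in returned no verdict.

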